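# Snug the drain plug of the bench manifold

## Robot

A 6-joint arm with a two-finger parallel gripper is mounted at the origin on a cart in front of the work surface, level with it; the furniture and walls round the work are solid. World frame = base frame: x ahead of the robot, y to its left, z up, the work surface at z = 0. Lengths are in mm, angles in rad, forces in N, time in s.
With the tool pointing down it reaches from about 250 to 800 mm from the base axis. Payload 8.5 kg.
Tool frame: the origin (TCP) lies at the very end of the fingers, on their centre line; the grasp point (between the pads) lies 19 mm behind it; z points along the fingers, y is the line along which they close (so a half turn about z gives the same grasp; the last joint's range is limited). The gripper opens to 85 mm and grips with 20 to 120 N. Pads are 22 mm wide; open, the fingers measure 114 mm over their backs; the gripper's body (76 mm by 85 mm) begins 54 mm behind the grasp point. The pads swing forward as they close: fully open they stand 13 mm farther back than shut.
Start: joints at [1.149, 0.238, -0.013, 1.319, 0, 1.571], TCP at [214.917, 478.946, 231.276] pointing down, gripper open.
Joint ranges: [-2.66, 2.66], [-1.03, 1.9], [-1.14, 1.46], [-1.82, 2.27], [-1.45, 1.34], [-3.14, 3.14]. Speed limits (rad/s): [2.22, 2.22, 2.79, 3.14, 3.14, 3.14].

## Interface

Orientations are given as a unit quaternion [w, x, y, z].
In Python, from cell import ctrl gives the robot as it stands.
- The arm moves only by the shell command python3 -m pendant 'ROWS' [FORCE]. ROWS is JSON, a list of rows, each a list of 3 entries, a list of its own where there are three numbers: the shift along the tool's x, y, z in mm, then the turn, a rotation vector about the tool's x, y, z in degrees, then the opening, from -1 (shut) to 1 (fully open). A call has 1 to 12 rows; each row shifts and turns the commanded pose from where the row before left it, along the tool's axes as they then stand; what a row does not reach is not made up. A row lasts 1/12 s, in which the tool goes at most 41.7 mm and 7.16 degrees, less where a joint would pass 70% of its speed; a pose out of reach is approached as far as the arm can. A call is refused whole if a number of a shift passes 41.7 or a number of a turn 7.16, either way. A call with a gripper value outside its range is refused whole. The fingers move at their own pace and stop on an object; FORCE is the grip in N (left out, the last holds). Time passes only in rows, so rows that do not move let the fingers close. It gives the time, the measured TCP pose, the force, the opening and the grip force at its end, in the units of the state.
- ctrl.state(): the state, without advancing time (a new reading comes with each control period).
- ctrl.read_camera(name): name is "scene" or "top" or "wrist"; returns a dict with "pixels" (384x512x3 uint8, red, green, blue), "z_map" (384x512 float32, mm along the optical axis (not along the pixel's ray), 0 where there is no reading), "intrinsics" (3x3 intrinsics, pixels), "pose" (4x4, takes a point from camera to world coordinates); the wrist camera has in their place "tool_from_camera" (4x4, takes a point from camera to tool coordinates, whose origin is the TCP and whose axes are the flange's). Camera axes: x right, y up, looking along -z (the intrinsics and any distortion apply to the point x, -y, -z); pixel columns grow to the right and rows downward; lengths in mm; the calibration is good to about 2 mm. The wrist camera is an equidistant fisheye: a pixel r from the principal point sees the ray r / f radians off the axis. A picture is of the moment at which its call begins: read the wrist's pose just before it.
- ctrl.hand_in(): hands the job in; it is judged then, once.
The state is a dict: "clock": time; "joint_positions": joint angles; "qd": joint speeds; "tau": joint torques, N m; "ee_pos": TCP position; "tcp_rot": TCP orientation; "force": force on the tool from outside, world axes, zero at the start; "torque": the same for the moment, N m; "opening": finger opening in mm; "finger_force": force on a finger pad.
Only numpy, scipy, OpenCV 4.12 (cv2) and the standard library are available. Lean on these libraries where they do the work, as an engineer would, in place of code of your own. Each camera call takes 0.05 s, during which the arm holds its last target. There are 200 camera calls.

## Task

The larger of the two cross-bar plugs on the grey manifold block is loose: turn it clockwise, as seen from above, until it goes snug and its toothed seal ring just begins to turn with it, about ten degrees more, without forcing it, then let go. Leave the smaller cross-bar plug as it is.

Things in the scene. Friction and masses are not known exactly. Their poses are not given: they have to be found in the camera images.
- plug_grip (a point): Grip point of the large upright steel plug: on its turning axis, in its flat cross-bar (46 x 14 x 30 tall, mm), 7 below the bar's top, 23 above its lower edge, 81 above the worktop. x along the bar, y across its thickness, z up. Pinch it across y. Below: 3 neck, 13 thread (24 wide), seal ring (51 wide). Loose it turns at 0.03 N m, 14 to 63 degrees to snug, differing each time; it does not sink.
- seat_ring (a joint): Turn in rad, clockwise from above positive, of the flat toothed aluminium ring (one dark radial mark) under the large plug. 0 while the plug is loose; once snug the plug carries it along, so this is the angle turned since snug. Resistance then jumps to 0.25 N m, plus 0.25 per rad; it stays where left. About 0.2 is well snug, above 0.5 forced. It cannot be gripped itself.
- small_plug (a joint): Turn in rad, clockwise from above positive, 0 at the start, of the small plug, which is already tight (0.3 N m). Same shape as the large one, but its cross-bar is only 26 mm long, 8 thick, 15 tall, its top 59 mm above the worktop.
- manifold: Fixed grey-painted block, 74 x 300 mm over its foot flange, 30 mm high; origin at the centre of its underside, y along its length. On top, on its centre line at y = -85, 0 and +85 mm, in an order that differs each time: the large plug (on a round boss of 60 mm diameter, boss top 44 mm above the worktop), the small plug (boss of 38 mm) and a fixed steel hose barb (top 64 mm above the worktop).

How it is judged (in metres and radians):
At the end, for the whole second after the job is handed in: The large plug is snug and released: its seal ring has been carried 0.06 to 0.5 rad (3 to 29 degrees) clockwise and is at rest; the small plug is within 0.15 rad of where it stood (value of joint seat_ring between 0.06 and 0.5 rad and velocity of joint seat_ring between -0.05 and 0.05 rad/s and value of joint small_plug between -0.15 and 0.15 rad); the robot touches nothing.
It fails at once if the large plug is forced (seal ring turned more than 0.5 rad) (value of joint seat_ring above 0.5 rad).
It fails at once if the small plug is turned more than 0.15 rad (value of joint small_plug above 0.15 rad or value of joint small_plug below -0.15 rad).
It also fails if it takes over 32 s, if anything falls off the work surface, if the arm or the gripper's body presses on something with over 40 N, if the wrist force passes 120 N, or if a joint passes its speed limit or range.

## Working session

There is one attempt and no reset: what is moved stays moved. The work goes in short steps, Python scripts to look and compute and a shell command to move; the robot and the scene stay as the last step left them, time stands still between calls to the robot, and variables do not carry over. Pictures are saved under pics/ and viewed, at most 10 in all, crops included, and the job is handed in when it is done.

```bash
mkdir -p pics; python3 - <<'E'
from cell import ctrl
import cv2,numpy as np,pickle
s=ctrl.state();print(s)
ims=[]
for n in("top","scene"):
    c=ctrl.read_camera(n);pickle.dump(c,open(n+'.pkl','wb'));ims.append(c['pixels'])
    print(n,c['intrinsics'],c['pose'])
cv2.imwrite('pics/a.png',ims[0][:,:,::-1]);cv2.imwrite('pics/b.png',ims[1][:,:,::-1])
E
```

```text
{'clock': 0.0, 'joint_positions': array([ 1.14902999e+00,  2.38816726e-01, -1.42590641e-02,  1.31918884e+00,
       -3.50665776e-05,  1.57075378e+00]), 'qd': array([-0.00046399,  0.00031448,  0.00029258,  0.00181397,  0.00150722,
       -0.00030945]), 'tau': array([-1.52496177e-03, -5.38777113e+01,  3.46441233e+01,  1.84399844e-02,
       -1.11448235e-04,  7.79596121e-06]), 'ee_pos': array([214.76170515, 478.61233088, 230.65689061]), 'tcp_rot': array([-1.36545467e-04,  2.09302715e-01,  9.77850620e-01, -7.21553500e-04]), 'force': array([ 0.38329399, -0.93041242,  0.41641353]), 'torque': array([ 0.02971397,  0.07479014, -0.05571511]), 'finger_force': 0.0, 'opening': 85.55323556974805}
top [[481.34619183   0.         252.66392253]
 [  0.         481.34619183 192.43590707]
 [  0.           0.           1.        ]] [[-1.95911404e-02  9.86507901e-01 -1.62537223e-01  3.31661271e+02]
 [-9.99806308e-01 -1.96361602e-02  1.32965581e-03  2.99344889e+01]
 [-1.87989100e-03  1.62531791e-01  9.86701517e-01  9.55034620e+02]
 [ 0.00000000e+00  0.00000000e+00  0.00000000e+00  1.00000000e+00]]
scene [[375.59506839   0.         260.59486206]
 [  0.         375.59506839 191.77672721]
 [  0.           0.           1.        ]] [[ 9.14622091e-01  1.74737114e-01 -3.64600289e-01  1.81898406e+02]
 [-4.04222746e-01  4.13916399e-01 -8.15645257e-01 -6.39792027e+02]
 [ 8.39054082e-03  8.93386901e-01  4.49209799e-01  4.72900423e+02]
 [ 0.00000000e+00  0.00000000e+00  0.00000000e+00  1.00000000e+00]]
```

View pics/a.png

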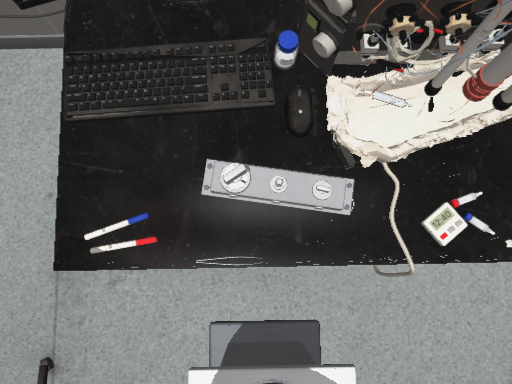

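The top view shows the manifold at about (278,186). The large plug is at (235,178), the barb is in the middle at (279,184), and the small plug is at (322,188). Next I'll use the depth map to find the bar.

```bash
python3 - <<'E'
import pickle,numpy as np,cv2
c=pickle.load(open('top.pkl','rb'));K=c['intrinsics'];T=c['pose'];z=c['z_map'].astype(float)
v,u=np.mgrid[:384,:512]
P=np.stack([(u-K[0,2])*z/K[0,0],-(v-K[1,2])*z/K[1,1],-z],-1)@T[:3,:3].T+T[:3,3]
def ray(u,v,h):
    d=T[:3,:3]@[(u-K[0,2])/K[0,0],-(v-K[1,2])/K[1,1],-1];return T[:3,3]+d*(h-T[2,3])/d[2]
for n,(a,b),h in(('large',(235,178),70),('barb',(279,184),52),('small',(322,188),52)):
    m=(abs(u-a)<22)&(abs(v-b)<22)&(P[...,2]>h)&(z>0)&(P[...,2]<100)
    q=P[m];ctr,sz,an=cv2.minAreaRect(q[:,:2].astype(np.float32));w,V=np.linalg.eigh(np.cov(q[:,:2].T))
    print(n,len(q),q.mean(0),q[:,2].max(),ctr,sz,an,'bar dir deg',np.degrees(np.arctan2(V[1,1],V[0,1])),ray(a,b,h))
m=(abs(u-278)<90)&(abs(v-186)<40)&(P[...,2]>20)&(P[...,2]<36)
r=cv2.minAreaRect(P[m][:,:2].astype(np.float32));print(r)
im=cv2.resize(c['pixels'][140:225,190:365,::-1],None,fx=4.5,fy=4.5,interpolation=cv2.INTER_CUBIC);cv2.imwrite('pics/c.png',im)
E
```

```text
large 221 [511.096166    62.63840353  86.38905832] 93.35273109519608 (512.4006958007812, 63.10883331298828) (14.394314765930176, 45.569984436035156) 33.26377868652344 bar dir deg 123.18116337442761 [505.50454165  61.28005541  70.        ]
barb 51 [498.29781957 -20.48992192  60.87382855] 65.32489161895273 (498.88775634765625, -20.8472900390625) (13.50086784362793, 13.915849685668945) 63.00951385498047 bar dir deg 136.34149055860811 [495.71488649 -21.80563448  52.        ]
small 62 [ 484.98089841 -103.93157592   57.46904105] 61.58262094521922 (485.4189453125, -104.12627410888672) (25.104114532470703, 7.992070198059082) 76.36309051513672 bar dir deg 74.1625423767029 [ 486.34625014 -103.42018265   52.        ]
((524.4121704101562, -44.22090148925781), (300.9591064453125, 127.3376693725586), 81.44519805908203)
```

View pics/c.png

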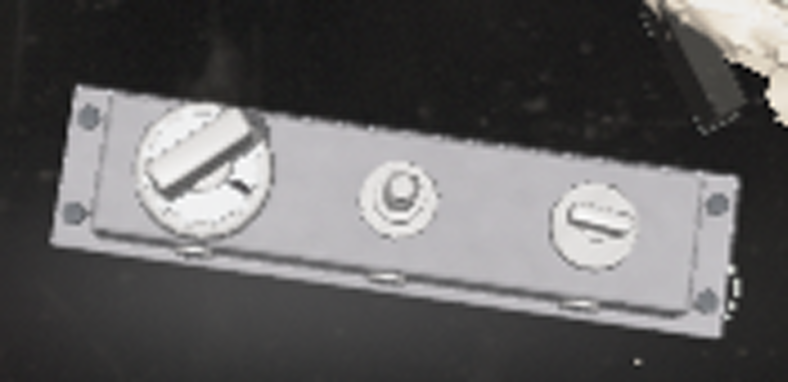

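View pics/b.png

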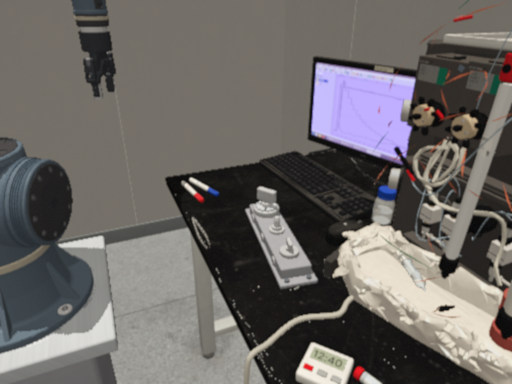

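The large plug's bar top is near (511.5, 63), with the bar running at 123° and top z about 88. The small plug is near (485,-104), and the scene view shows nothing in the way above the manifold. I'll move over it now.

```bash
R='[-30,-17,0],[0,0,0],0.2'; python3 -m pendant '[[[-30,-17,0],[0,0,0],0.2],[[-30,-17,0],[0,0,0],0.2],[[-30,-17,0],[0,0,0],0.2],[[-30,-17,0],[0,0,0],0.2],[[-30,-17,0],[0,0,0],0.2],[[-30,-17,0],[0,0,0],0.2],[[-30,-17,0],[0,0,0],0.2],[[-30,-17,0],[0,0,0],0.2],[[-30,-17,0],[0,0,0],0.2],[[-30,-17,0],[0,0,0],0.2],[[-30,-18,0],[0,0,0],0.2],[[-30,-18,0],[0,0,0],0.2]]' 60
python3 -m pendant '[[[-30,-18,0],[0,0,0],0.2],[[-30,-18,0],[0,0,0],0.2],[[-20,-16,0],[0,0,0],0.2],[[0,0,10],[0,0,6.5],0.2],[[0,0,10],[0,0,6.5],0.2],[[0,0,10],[0,0,6.5],0.2],[[0,0,10],[0,0,6.5],0.2],[[0,0,10],[0,0,6.5],0.2],[[0,0,0],[0,0,0],0.2]]'
cat >look.py <<'E'
import sys,cv2,numpy as np
from scipy.spatial.transform import Rotation as Ro
from cell import ctrl
s=ctrl.state();c=ctrl.read_camera('wrist')
q=s['tcp_rot'];R=Ro.from_quat([q[1],q[2],q[3],q[0]]);M=R.as_matrix()
print('tcp',s['ee_pos'],'yaw y',np.degrees(np.arctan2(M[1,1],M[0,1])),'z',M[:,2],s['clock'],s['opening'])
K=c['intrinsics'];T=c['tool_from_camera'];z=c['z_map'].astype(float)
v,u=np.mgrid[:384,:512];x=u-K[0,2];y=v-K[1,2];r=np.hypot(x,y)+1e-9
th=r/K[0,0];t=np.tan(np.minimum(th,1.4))
P=np.stack([x/r*t*z,-y/r*t*z,-z],-1)@T[:3,:3].T+T[:3,3]
W=P@M.T+s['ee_pos']
m=(z>0)&(th<1.3)&(np.hypot(W[...,0]-511,W[...,1]-63)<35)&(W[...,2]>76)&(W[...,2]<93)
if m.sum()>20:
    q=W[m];ctr,sz,an=cv2.minAreaRect(q[:,:2].astype(np.float32));w,V=np.linalg.eigh(np.cov(q[:,:2].T))
    print(len(q),q.mean(0),np.percentile(q[:,2],98),ctr,sz,'bar',np.degrees(np.arctan2(V[1,1],V[0,1]))%180)
    top=q[q[:,2]>np.percentile(q[:,2],98)-5];ctr,sz,an=cv2.minAreaRect(top[:,:2].astype(np.float32));w,V=np.linalg.eigh(np.cov(top[:,:2].T))
    print('top only',len(top),ctr,sz,np.degrees(np.arctan2(V[1,1],V[0,1]))%180,'tool xy err',M.T@(np.r_[ctr,81]-s['ee_pos']))
cv2.imwrite(sys.argv[1],c['pixels'][:,:,::-1])
E
python3 look.py pics/d.png
```

```text
clock: 1.1
ee_pos: [459.6, 142.0, 231.1]
tcp_rot: [-0.0, 0.209, 0.978, -0.0]
force: [-0.1, 1.2, -0.6]
opening: 51.0
finger_force: 0.0
clock: 1.85
ee_pos: [509.5, 63.2, 179.3]
tcp_rot: [-0.001, 0.477, 0.879, -0.001]
force: [0.2, 0.6, -0.6]
opening: 51.5
finger_force: 0.0
tcp [509.52078395  63.16291575 179.29140861] yaw y 33.0259419307922 z [-3.52471854e-03 -5.49206697e-04 -9.99993637e-01] 1.85 51.47529432900341
919 [509.9901695   64.27954634  86.80503791] 88.73843709974877 (510.7337646484375, 63.25288772583008) (13.627552032470703, 45.277462005615234) bar 123.19513342114334
top only 884 (510.96533203125, 63.087440490722656) (13.57352352142334, 44.811038970947266) 122.95560666409604 tool xy err [-0.99414019  1.48989527 98.28573304]
```

View pics/d.png

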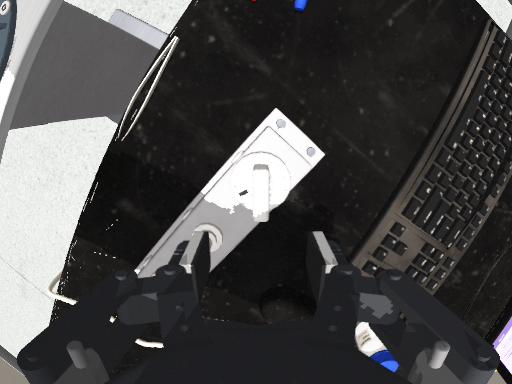

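The bar is square to the fingers at (262,192) and central to within 1.5 mm. Next I'll descend and close.

```bash
python3 -m pendant '[[[-1,1.5,25],[0,0,0],0.2],[[0,0,25],[0,0,0],0.2],[[0,0,25],[0,0,0],0.2],[[0,0,20],[0,0,0],0.2],[[0,0,12],[0,0,0],0.2],[[0,0,9],[0,0,0],0.2],[[0,0,0],[0,0,0],0.2],[[0,0,0],[0,0,0],0.2]]'
cat >t.py <<'E'
from cell import ctrl
import numpy as np
s=ctrl.state();q=s['tcp_rot'];print(s['clock'],'torque',s['torque'].round(3),'F',s['force'].round(1),'tcp',s['ee_pos'].round(1),'j6',s['joint_positions'][5].round(4),'tau6',s['tau'][5].round(3),'open',round(s['opening'],1),'yaw',np.degrees(2*np.arctan2(q[2],q[1])-np.pi/2).round(2))
E
python3 t.py
python3 -m pendant '[[[0,0,0],[0,0,0],-0.4],[[0,0,0],[0,0,0],-1],[[0,0,0],[0,0,0],-1],[[0,0,0],[0,0,0],-1],[[0,0,0],[0,0,0],-1],[[0,0,0],[0,0,0],-1],[[0,0,0],[0,0,0],-1],[[0,0,0],[0,0,0],-1]]' 50
python3 t.py
```

```text
clock: 2.57
ee_pos: [512.8, 63.4, 65.7]
tcp_rot: [0.0, 0.474, 0.881, -0.0]
force: [0.6, -0.7, -0.2]
opening: 51.3
finger_force: 0.0
2.5667 torque [-0.036  0.    -0.003] F [ 0.6 -0.7 -0.2] tcp [512.8  63.4  65.7] j6 1.1104 tau6 -0.043 open 51.3 yaw 33.44
clock: 3.23
ee_pos: [512.2, 62.9, 66.4]
tcp_rot: [0.0, 0.475, 0.88, -0.0]
force: [-4.4, -3.4, 8.9]
opening: 12.8
finger_force: 49.1
3.2333 torque [-0.68   0.92  -0.005] F [-4.4 -3.4  8.9] tcp [512.2  62.9  66.4] j6 1.1118 tau6 0.011 open 12.8 yaw 33.33
```

```bash
python3 -m pendant '[[[0,0,0],[0,0,3],-1],[[0,0,0],[0,0,3],-1],[[0,0,0],[0,0,3],-1],[[0,0,0],[0,0,0],-1]]' >/dev/null; python3 t.py
python3 -m pendant '[[[0,0,0],[0,0,3],-1],[[0,0,0],[0,0,0],-1],[[0,0,0],[0,0,0],-1]]' >/dev/null; python3 t.py
python3 -m pendant '[[[0,0,0],[0,0,3],-1],[[0,0,0],[0,0,0],-1],[[0,0,0],[0,0,0],-1]]' >/dev/null; python3 t.py
```

```text
3.5667 torque [-0.71   0.901 -0.066] F [-4.2 -2.7  9.8] tcp [512.2  62.8  66.4] j6 1.2723 tau6 0.874 open 12.5 yaw 24.14
3.8167 torque [-0.748  1.047 -0.063] F [-4.8 -4.1  9.6] tcp [512.1  62.8  66.4] j6 1.3216 tau6 0.145 open 13.1 yaw 21.3
4.0667 torque [-0.777  0.959 -0.017] F [-5.3 -3.5 10.4] tcp [512.1  62.7  66.4] j6 1.374 tau6 0.144 open 13.1 yaw 18.3
```

```bash
python3 -m pendant '[[[0,0,0],[0,0,3],-1],[[0,0,0],[0,0,0],-1],[[0,0,0],[0,0,0],-1]]' >/dev/null; python3 t.py
python3 -m pendant '[[[0,0,0],[0,0,3],-1],[[0,0,0],[0,0,0],-1],[[0,0,0],[0,0,0],-1]]' >/dev/null; python3 t.py
python3 -m pendant '[[[0,0,0],[0,0,3],-1],[[0,0,0],[0,0,0],-1],[[0,0,0],[0,0,0],-1]]' >/dev/null; python3 t.py
```

```text
4.3167 torque [-0.826  1.038 -0.028] F [-5.5 -4.2  9.4] tcp [512.1  62.8  66.4] j6 1.4264 tau6 0.144 open 12.9 yaw 15.31
4.5667 torque [-0.847  1.031  0.066] F [-5.6 -5.1  9.2] tcp [512.1  62.7  66.4] j6 1.4786 tau6 0.224 open 13.0 yaw 12.31
4.8167 torque [-0.824  1.031  0.086] F [-4.8 -4.  10.2] tcp [512.   62.7  66.4] j6 1.5309 tau6 0.238 open 12.8 yaw 9.31
```

Torque started to rise around yaw 12–15°, so I'll check the ring mark.

```bash
python3 - <<'E'
from cell import ctrl
import cv2
w=ctrl.read_camera('wrist')['pixels'][:,:,::-1];t=ctrl.read_camera('scene')['pixels'][:,:,::-1]
a=cv2.resize(w[170:384,150:370],(560,545));b=cv2.resize(t[170:260,230:300],(240,308))
import numpy as np
o=np.zeros((545,800,3),np.uint8);o[:,:560]=a;o[:308,560:]=b
cv2.imwrite('pics/e.png',o)
E
```

```text
(no output)
```

View pics/e.png

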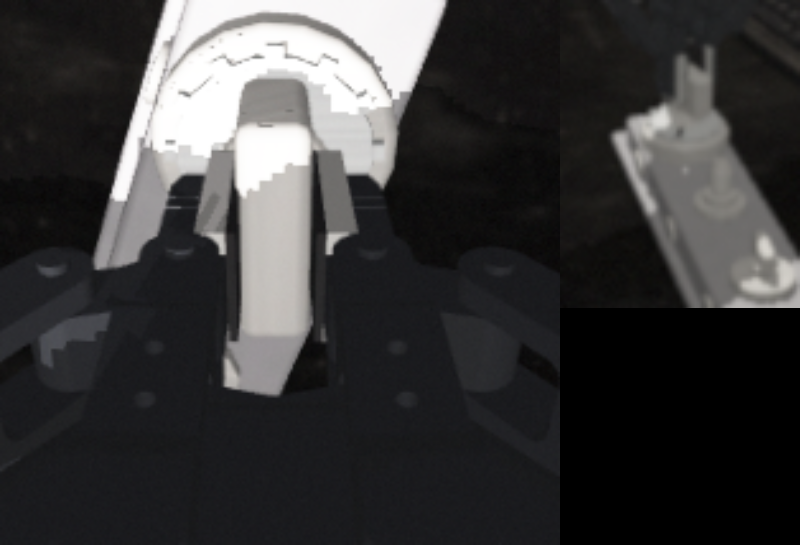

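```bash
python3 -m pendant '[[[0,0,0],[0,0,2],-1],[[0,0,0],[0,0,0],-1],[[0,0,0],[0,0,0],-1]]' >/dev/null; python3 t.py
python3 - <<'E'
from cell import ctrl
import cv2,pickle,numpy as np
c=pickle.load(open('scene.pkl','rb'));n=ctrl.read_camera('scene')
f=lambda p:cv2.resize(p[188:226,245:290,::-1],(400,338),interpolation=cv2.INTER_CUBIC)
cv2.imwrite('pics/f.png',np.clip(np.hstack([f(c['pixels']),f(n['pixels'])])*1.0,0,255).astype(np.uint8))
E
```

```text
5.1667 torque [-0.92  1.01  0.12] F [-5.6 -3.6 10.7] tcp [512.   62.7  66.4] j6 1.5656 tau6 0.241 open 12.6 yaw 7.33
```

View pics/f.png

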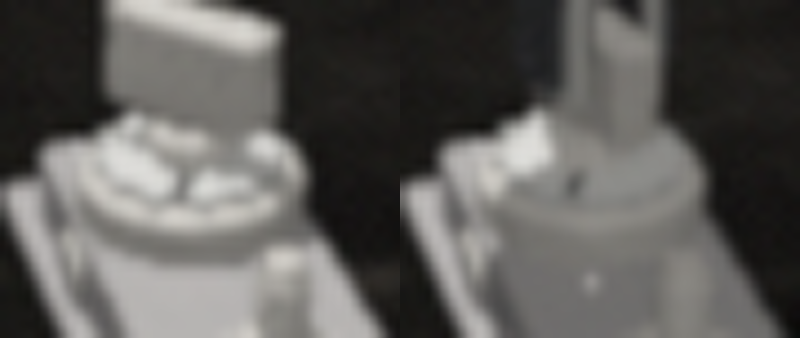

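Between the two views the ring mark moved left, from (183,185) to (175,183). That is about 5° clockwise and agrees with the torque step near yaw 13–15°. I'll turn 5° more, release, retreat and verify from above.

```bash
python3 -m pendant '[[[0,0,0],[0,0,2.5],-1],[[0,0,0],[0,0,2.5],-1],[[0,0,0],[0,0,0],-1],[[0,0,0],[0,0,0],-1]]' >/dev/null; python3 t.py
python3 -m pendant '[[[0,0,0],[0,0,0],-0.4],[[0,0,0],[0,0,0],0],[[0,0,0],[0,0,0],0.2],[[0,0,0],[0,0,0],0.2],[[0,0,0],[0,0,0],0.2],[[0,0,-15],[0,0,0],0.2],[[0,0,-25],[0,0,0],0.2],[[0,0,-30],[0,0,0],0.2],[[0,0,-30],[0,0,0],0.2],[[0,0,-30],[0,0,0],0.2],[[0,0,0],[0,0,0],0.2]]'
python3 -m pendant '[[[-35,0,0],[0,0,0],0.2],[[-35,0,0],[0,0,0],0.2],[[-35,0,0],[0,0,0],0.2],[[-35,0,0],[0,0,0],0.2],[[-35,0,0],[0,0,0],0.2],[[-35,0,0],[0,0,0],0.2],[[0,0,0],[0,0,0],0.2],[[0,0,0],[0,0,0],0.2]]'
python3 t.py
python3 - <<'E'
from cell import ctrl
import cv2,pickle,numpy as np
c=pickle.load(open('top.pkl','rb'));n=ctrl.read_camera('top');pickle.dump(n,open('top2.pkl','wb'))
K=c['intrinsics'];T=c['pose']
# rectify: metric view of the ring plane z=50 around the plug axis, 10 px/mm... image up=+x, right=-y
def pix(p):
    q=T[:3,:3].T@(np.array(p)-T[:3,3]);return [K[0,2]+K[0,0]*q[0]/-q[2],K[1,2]-K[1,1]*q[1]/-q[2]]
cx,cy,r=511.5,63,35
src=np.float32([pix([cx+a*r,cy+b*r,53]) for a,b in((1,1),(1,-1),(-1,-1),(-1,1))])
H=cv2.getPerspectiveTransform(src,np.float32([[0,0],[400,0],[400,400],[0,400]]))
o=[cv2.warpPerspective(x['pixels'],H,(400,400),flags=cv2.INTER_CUBIC)[:,:,::-1] for x in(c,n)]
cv2.imwrite('pics/g.png',np.hstack(o))
E
```

```text
5.55 torque [-0.848  1.09   0.179] F [-5.8 -4.   9.6] tcp [512.   62.7  66.4] j6 1.653 tau6 0.247 open 12.8 yaw 2.32
clock: 6.47
ee_pos: [515.1, 63.8, 200.7]
tcp_rot: [0.003, 0.693, 0.721, 0.003]
force: [-0.2, -0.0, 0.6]
opening: 51.6
finger_force: 0.0
clock: 7.13
ee_pos: [520.9, -148.1, 194.7]
tcp_rot: [-0.0, 0.694, 0.72, -0.0]
force: [-0.2, 0.1, -1.0]
opening: 51.3
finger_force: 0.0
7.1333 torque [ 0.026  0.002 -0.03 ] F [-0.2  0.1 -1. ] tcp [ 520.9 -148.1  194.7] j6 1.2563 tau6 -0.281 open 51.3 yaw 2.14
```

View pics/g.png

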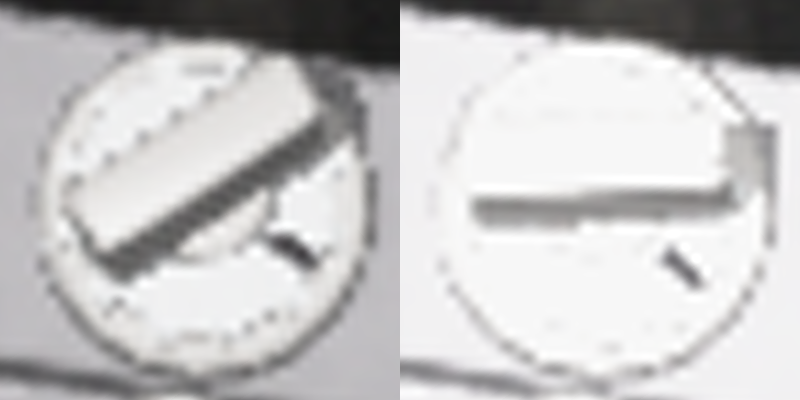

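After release, the mark has moved from (293,248) to (284,268) about centre (207,210). That is about 13° (0.23 rad) clockwise, within the 3–29° limit.

```bash
python3 -c "
from cell import ctrl
print(ctrl.hand_in())"
```

```text
the job is handed in; nothing more can be done
None
```

The large plug is snug and released, with its seal ring carried about 13° (0.23 rad) clockwise by the camera; the small plug was not touched, and the job was handed in with the gripper clear (hand-in gave no verdict).

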